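# Walk the ferrule chuck round into its nest and clamp it

## Robot

A 7-joint arm with a two-finger parallel gripper is mounted at the origin on a cart in front of the work surface, level with it; the furniture and walls round the work are solid. World frame = base frame: x ahead of the robot, y to its left, z up, the work surface at z = 0. Lengths are in mm, angles in rad, forces in N, time in s.
With the tool pointing down it reaches from about 400 to 850 mm from the base axis. Payload 4.5 kg.
Tool frame: the origin (TCP) lies between the finger pads; the fingertips stand env.tip_extent ahead of it and the grasp point (between the pads) lies 11 mm behind it (env.tip_extent is the distance from the TCP to the fingertips, in mm); z points along the fingers, y is the direction in which the jaws open and shut (so a half turn about z gives the same grasp; the last joint's range is limited). The gripper opens to 88 mm and grips with 3 to 60 N. Pads are 18 mm wide; open, the fingers measure 123 mm over their backs; the gripper's body (75 mm by 187 mm) begins 45 mm behind the grasp point.
Start: joints at [-1.187, 0.689, -0.195, 1.565, 0.157, 0.902, -0.215], TCP at [214.175, 587.181, 246.743] pointing down, gripper open.
Joint ranges: [-3.01, 3.01], [-0.46, 2.08], [-1.47, 1.51], [0.13, 2.56], [-1, 4.14], [0.04, 2.09], [-2.66, 2.66]. Speed limits (rad/s): [2.57, 2.57, 3.14, 3.14, 3.14, 3.14, 3.14].

## Interface

Orientations are given as a 3x3 rotation matrix whose columns are the frame's x, y, z axes.
In Python, from station import env gives the robot as it stands. The module is installed in compiled form; this text tells all that it offers.
- The arm moves only by the tool servo_tool, never from a script. Its argument "motion" is a list of rows, each an object with "xyz": the shift along the tool's x, y, z in cm, a list of three; "turn": the turn, a rotation vector about the tool's x, y, z in degrees, a list of three. In form: [{"xyz": [dx, dy, dz], "turn": [rx, ry, rz]}, ...]. A call has 1 to 12 rows; each row is the pose to reach, as a shift and turn from the pose measured when the call began, along the tool's axes at that moment; what a row does not reach only later rows make up. A row lasts 1/12 s, in which the tool goes at most 41.7 mm and 7.16 degrees, less where a joint would pass 70% of its speed; a pose out of reach is approached as far as the arm can. A call with a gripper value outside its range is refused whole. "hand" is the closure in counts, from 0 (fully open) to 255 (shut), set as the call begins (left out, the last holds). The fingers move at their own pace and stop on an object; "grip_force" is the grip in N (left out, the last holds). Time passes only in rows, so rows that repeat a pose let the fingers close. It gives the time, the measured TCP pose, the force and the opening at its end, in the units of the state.
- env.sense(): the state, without advancing time (a new reading comes with each control period).
- env.grab_frame(name): name is "side" or "top" or "wrist"; returns (picture, depth): 384x512x3 uint8, red, green, blue; 384x512 float32, mm along the optical axis (not along the pixel's ray), 0 where there is no reading.
- env.get_calibration(name): a dict with "fx", "fy", "cx", "cy" (pixels), "k1" (the pictures are not rectified: a ray, as slopes to the right and down, at radius r is drawn at 1 + k1 r^2 times it, then the intrinsics apply), "rvec" (rotation vector, rad) and "tvec" (3), from world to camera coordinates, as OpenCV has them. Camera axes: x right, y down, z forward; pixel columns grow to the right and rows downward; lengths in mm; the calibration is good to about 2 mm. A picture is of the moment at which its call begins: read the wrist's pose just before it. get_calibration takes no time and is no camera call; for the wrist camera it gives the pose at the moment of the call.
- env.hand_in(): hands the job in, once; it reports no verdict.
The state is a dict: "clock": time; "joints": joint angles; "joint_velocities": joint speeds; "joint_efforts": joint torques, N m; "tool_pos": TCP position; "tool_rot": TCP orientation; "ft_force": force on the tool from outside, world axes, zero at the start; "moment": the same for the moment, N m; "opening": finger opening in mm.
Only numpy, scipy, OpenCV 4.12 (cv2) and the standard library are available. Lean on these libraries where they do the work, as an engineer would, in place of code of your own. Each camera call takes 0.05 s, during which the arm holds its last target. There are 200 camera calls.

## Task

The heavy ferrule chuck stands askew on the inspection plate in front of its nest: by pushing on its corners with a fingertip, walk it round until its plain back is square to the fence while it is still a finger's width clear of it, so that no corner strikes the fence, then push it home between the round stop post and the cam until the back lies flat on both rest buttons of the fence. Then push the cam lever round as far as it goes, so that the cam drives the chuck against the stop post and clamps it. Only push, never grip: do not lift or tip the chuck, do not touch the row of ferrules in the middle of its front, and leave the things lying round about where they are.

Things in the scene. Friction and masses are not known exactly. Their poses are not given: they have to be found in the camera images.
- chuck: the ferrule chuck, a dark grey block of 1.5 kg, 86 mm deep (own x), 130 mm wide (own y), 50 mm high; it slides at about 7 to 12 N. Origin: centre of its underside. +x points out of its plain back (the face that must lie on the fence), -x out of its front with the ferrules, +y to its left end. Its x starts 25 to 52 degrees counter-clockwise (from above) of the fence's x
- ferrules: bar with six delicate ferrules in the middle of the chuck's front, not to be touched: 54 mm wide (own y), 15 to 38 mm above the underside, standing out 19 mm. Origin: centre of the front face. The plain front left and right of it, 38 mm wide each (centres at the chuck's y +46 and -46 mm), may be pushed, as may both ends
- back_left (a point): back left corner of the chuck at half height (chuck's own x +43, y +65, z 25 mm). Pushed square to its front at own y +49 or -49 mm, the chuck turns about a point roughly 35 mm beyond its centre, some 1 rad for 84 mm of push
- back_right (a point): back right corner of the chuck at half height (own x +43, y -65, z 25 mm). Pushed on an end, 28 mm off its middle, the chuck turns about a point roughly 60 mm beyond its centre
- plate: fixed aluminium breadboard 310 mm (own x) by 380 mm (own y) by 12 mm thick with a pattern of holes, lying on the worktop; its smooth top is at z = 0.012 m and carries everything below. Origin: centre of its underside; x toward the fence side. Its place and yaw vary
- fence: fixed steel bar on the plate, 150 mm long (own y), 42 mm high, with two round rest buttons (18 mm across, own y +45 and -45 mm, 25 mm up) standing 4 mm out of its face. Origin: on the plate's top, in the plane of the button faces, midway between them. +x points into the fence, +y left along it. Home, the chuck's origin lies at fence x -43, y 0 mm, its axes along the fence's
- stop_post: fixed round steel post, 24 mm across, 36 mm high, left of the nest, at fence x -43, y +77 mm. Origin: centre of its foot
- cam_lever (a joint): angle of the cam lever about its upright pivot, rad: 0 = open, grows clockwise seen from above, 1.833 = end of travel, clamped. Starts at 0 to 0.12. It stays where it is left (friction 0.12 N m); about 0.5 N m is needed while the cam drives the chuck sideways and about 0.9 N m (12 N at 75 mm) to clamp it at the end
- cam_pivot (a point): the lever's pivot axis, 36 mm above the plate, right of the nest at fence x -43, y -98.4 mm
- lever_ball (a point): centre of the black ball (26 mm across) at the lever's end, 100 mm from the pivot axis, 56 mm above the plate. Open, the lever points right and somewhat ahead (65 degrees right of fence x); it is pushed clockwise, through pointing right, until it points toward the robot (170 degrees right of fence x)
- lever_handle: the lever's bar and ball, to be pushed by the side of a finger (7 N or so; at most 25 N), not pinched. The bar is round, 10 mm thick, its axis 52 mm above the plate at 45 mm from the pivot and 56 mm at the ball. Origin: on the pivot axis at the plate's top
- cam: round steel cam disc, 44 mm across, 8 to 31 mm above the plate, fixed under the lever, its centre 12 mm off the pivot. Origin: centre of its underside. With the lever open the chuck's origin may enter at fence y 0 (touching the post) to -13 mm (touching the cam); from about 1.6 rad on, with the chuck at the post, the cam presses on the chuck's right end
- hex_block: small aluminium block with upright hex keys, 36x60x82 mm, on the plate's far left corner; bystander
- weight_0: brass-coloured knob weight, 36 mm across, 46 mm high, on the plate's near left corner; bystander
- loupe: black standing loupe, 40 mm across and high, on the plate's near right corner; bystander
- tweezers_0: black tweezers, 127 mm long, 10 mm high, lying along the plate's right edge; bystander
- cleaner_cassette: end-face cleaner cassette, 71x112x33 mm, on the worktop right of the plate; bystander
- pad_stack: two round rubber pads, 114 mm across, 10 mm high, on the worktop near right; bystander

How it is judged:
By the outcome, as a careful person would: the job done as asked, in the order asked, and still so for the second after the job is handed in, with the robot touching nothing.
It also fails if it takes over 72 s, if anything falls off the work surface, if the arm or the gripper's body presses on something with over 40 N, if the wrist force passes 120 N, or if a joint passes its speed limit or range.

## Working session

There is one attempt and no reset: what is moved stays moved. The work goes in short steps, Python scripts to look and compute and a tool call to move; the robot and the scene stay as the last step left them, time stands still between calls to the robot, and variables do not carry over. Pictures are saved under pics/ and viewed, about 8 in all and at most 12, crops included, and the job is handed in when it is done.

Besides the shell and the picture viewer there is one more tool, called by a JSON object that holds its "api" and its "payload". servo_tool: Moves the arm, as the interface text tells. Its arguments: {"type":"object","properties":{"motion":{"type":"array","items":{"type":"object","properties":{"xyz":{"type":"array","items":{"type":"number"}},"turn":{"type":"array","items":{"type":"number"}}}}},"hand":{"type":"number"},"grip_force":{"type":"number"}},"required":["motion"]}

```bash
mkdir -p pics; cat > h.py <<'E'
import numpy as np, cv2
from station import env
def grab(name,fn=None):
    c=env.get_calibration(name); im,d=env.grab_frame(name)
    if fn: cv2.imwrite('pics/'+fn,im[:,:,::-1])
    return im,d,c
def RT(c): return cv2.Rodrigues(np.array(c['rvec'],float))[0],np.array(c['tvec'],float).ravel()
def KD(c): return np.array([[c['fx'],0,c['cx']],[0,c['fy'],c['cy']],[0,0,1.]]),np.array([c['k1'],0,0,0,0.])
def ray(c,uv):
    K,D=KD(c);R,t=RT(c)
    p=cv2.undistortPoints(np.array(uv,float).reshape(-1,1,2),K,D)[:,0]
    d=np.c_[p,np.ones(len(p))]@R; return -R.T@t,d
def onz(c,uv,z):
    o,d=ray(c,uv); return o+d*((z-o[2])/d[:,2])[:,None]
def cloud(c,d):
    v,u=np.mgrid[0:d.shape[0],0:d.shape[1]]
    o,r=ray(c,np.c_[u.ravel(),v.ravel()]); return (o+r*d.reshape(-1,1)).reshape(d.shape+(3,))
def proj(c,P):
    K,D=KD(c); return cv2.projectPoints(np.array(P,float).reshape(-1,1,3),np.array(c['rvec'],float),np.array(c['tvec'],float),K,D)[0][:,0]
E
python3 - <<'E'
from h import *
print(env.sense(),env.tip_extent)
for n in('top','side'):
    im,d,c=grab(n,n+'0.png'); print(n,c)
    np.savez('/tmp/'+n+'0.npz',im=im,d=d)
im=cv2.imread('pics/top0.png'); cv2.imwrite('pics/top0b.png',cv2.resize(im,(800,600),interpolation=cv2.INTER_CUBIC))
E
```

```text
{'clock': 0.0, 'joints': array([-1.18717224,  0.68998847, -0.19448038,  1.56633381,  0.15732609,
        0.90250007, -0.21511227]), 'joint_velocities': array([ 8.72862486e-04, -7.95054497e-04,  7.80839333e-04, -8.81961327e-04,
        1.05535351e-04,  7.06034467e-05, -2.86402974e-03]), 'joint_efforts': array([-2.80061076e-04, -5.27561724e+01, -1.26671389e+00, -1.53424340e+01,
       -5.25536772e-02,  6.27890899e-03,  1.58870298e-04]), 'tool_pos': array([214.06653958, 586.54403045, 245.90910095]), 'tool_rot': array([[-9.39454006e-01,  3.42674708e-01, -4.63275416e-04],
       [ 3.42674976e-01,  9.39452339e-01, -1.77846021e-03],
       [-1.74208158e-04, -1.82953446e-03, -9.99998311e-01]]), 'ft_force': array([0.15005915, 0.42023161, 0.60763582]), 'moment': array([ 0.01487693, -0.014436  ,  0.00593152]), 'opening': 88.14489223023406} 8.0
top {'fx': 427.6429593893105, 'fy': 427.6429593893105, 'cx': 252.32078967635897, 'cy': 191.29012252367934, 'k1': -0.14938263785634978, 'rvec': array([ 2.15374388, -2.16798386,  0.11299248]), 'tvec': array([ -72.09792124,  567.41067455, 1061.36706737])}
side {'fx': 422.1318089080109, 'fy': 422.1318089080109, 'cx': 255.07335016957444, 'cy': 199.49678767763868, 'k1': -0.010536987914562295, 'rvec': array([ 2.02035669, -1.29450952,  0.54558091]), 'tvec': array([-320.32221633,  377.47551343,  840.0226582 ])}
```

View pics/top0b.png

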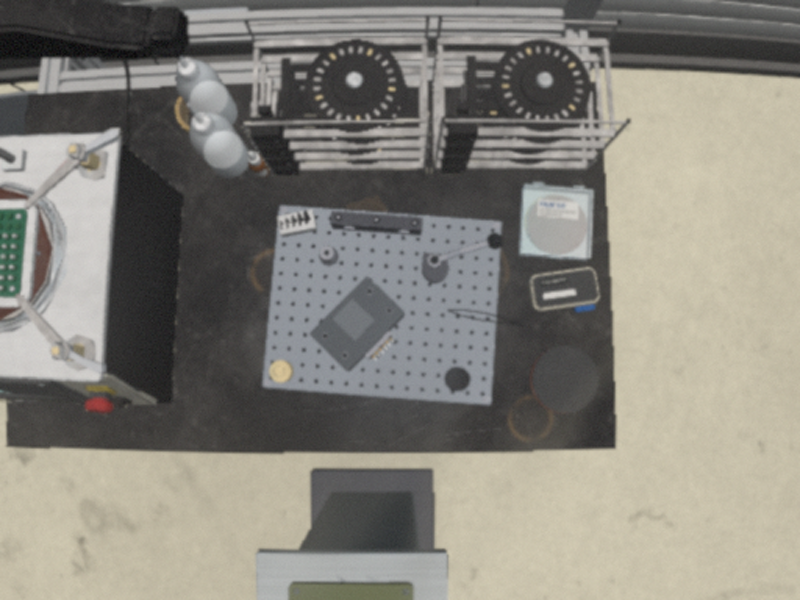

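View pics/side0.png

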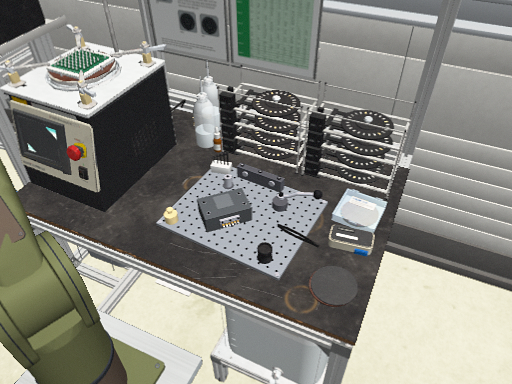

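The top view shows the chuck's corners at about (370,278), (404,315), (349,371) and (311,330), with the ferrules at lower right (382,348). The fence runs (330,218)–(421,226), the post is at (328,255), the pivot at (434,261) and the ball at (495,241). I'll fit these from depth.

```bash
cat >> h.py <<'E'
def rect(P):
    (c,s,a)=cv2.minAreaRect(P[:,:2].astype(np.float32)); return np.array(c),s,a
def chuck(F=None,near=None,name='top'):
    im,d,c=grab(name); X=cloud(c,d)
    return im,d,c,X
E
python3 - <<'E'
from h import *
c=env.get_calibration('top'); z=np.load('/tmp/top0.npz'); im,d=z['im'],z['d']; X=cloud(c,d)
s=512/800
def box(x0,y0,x1,y1): 
    m=np.zeros(d.shape,bool); m[int(y0*s):int(y1*s),int(x0*s):int(x1*s)]=1; return m&(d>0)
pl=X[box(420,300,445,360)]; print('plate z',np.median(pl[:,2]))
m=box(300,268,415,380)&(X[...,2]>50); P=X[m]; print('chuck z',np.percentile(P[:,2],[5,50,95]),m.sum()); print(rect(P), P[:,:2].mean(0))
m=box(325,205,428,240)&(X[...,2]>44); P=X[m]; print('fence',np.percentile(P[:,2],[5,50,95]),rect(P))
m=box(315,243,343,268)&(X[...,2]>38); P=X[m]; print('post',P.mean(0),m.sum())
m=box(484,230,506,250)&(X[...,2]>60); P=X[m]; print('ball',P.mean(0),m.sum(),rect(P))
m=box(420,250,448,285)&(X[...,2]>35); P=X[m]; print('cam',P.mean(0),m.sum(),rect(P))
# pixel based
print('chuckpx',onz(c,np.array([[370,278],[404,315],[349,371],[311,330]])*s,62))
print('pivot px',onz(c,np.array([[434,261]])*s,65), 'ball',onz(c,np.array([[495,241]])*s,68),'post',onz(c,np.array([[328,254]])*s,48))
print('plate corners',onz(c,np.array([[279,206],[502,221],[491,404],[263,387]])*s,12))
big=cv2.resize(im[110:265,160:330,::-1],None,fx=4.4,fy=3.8,interpolation=cv2.INTER_CUBIC)
cv2.imwrite('pics/crop0.png',big)
E
```

```text
plate z 12.332504736476494
chuck z [58.45020902 62.12484018 65.41158966] 1850
(array([522.35418701, -19.53697205]), (94.81039428710938, 128.4959716796875), 44.91060256958008) [524.61680637 -16.87660614]
fence [48.38016166 54.37166681 58.35327799] (array([692.09863281, -46.91239929]), (150.04078674316406, 26.89844512939453), 85.9268798828125)
post [641.23651715  34.02468249  47.88771467] 72
ball [ 653.58511559 -232.50731514   75.86263179] 88 (array([ 655.41992188, -231.65887451]), (27.1944637298584, 23.987428665161133), 86.50753021240234)
cam [ 615.85300418 -142.05586566   46.73286657] 240 (array([ 615.97387695, -140.49081421]), (43.401058197021484, 38.83250427246094), 2.310346841812134)
chuckpx [[597.30982863 -37.5446438   62.        ]
 [537.69751109 -91.32776409  62.        ]
 [449.73198741  -4.06676043  62.        ]
 [514.75637985  56.35662874  62.        ]]
pivot px [[ 623.55490706 -139.85901367   65.        ]] ball [[ 654.96710994 -237.97121576   68.        ]] post [[639.31374507  31.40261606  48.        ]]
plate corners [[ 729.90123333  119.90238549   12.        ]
 [ 700.6329427  -259.13569579   12.        ]
 [ 393.97327998 -233.80519544   12.        ]
 [ 423.74754621  142.61991413   12.        ]]
```

View pics/crop0.png

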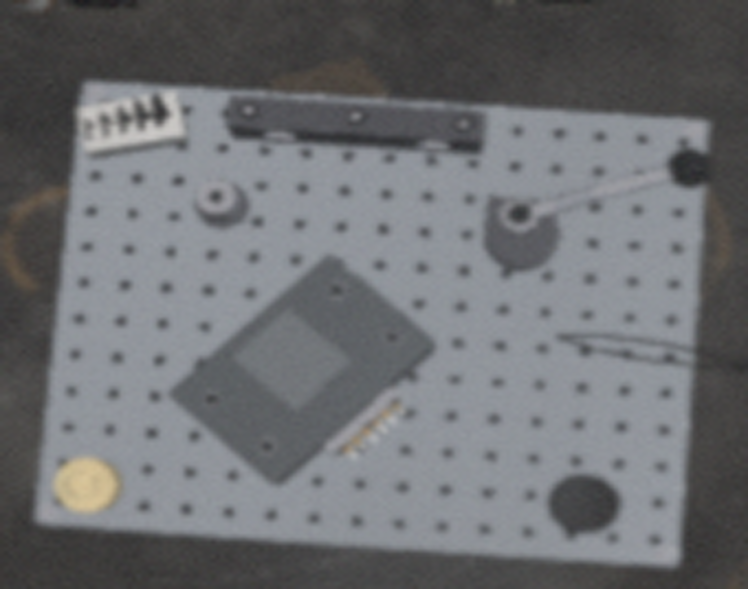

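Chuck yaw is about 41–42° in the world and the fence's is about -4.4°, so it needs roughly 46° clockwise. Before moving I'll check for obstacles on the way (the white box) and the wrist camera's mounting.

```bash
python3 - <<'E'
from h import *
c=env.get_calibration('top'); z=np.load('/tmp/top0.npz'); X=cloud(c,z['d']); v=z['d']>0
for lo in (100,250):
    m=v&(X[...,2]>lo)&(X[...,1]>60)&(X[...,0]>300)&(X[...,0]<1000); P=X[m]; print(lo,P.min(0),P.max(0),np.percentile(P,[2,98],axis=0))
m=v&(X[...,2]>95)&(X[...,1]<150)&(X[...,1]>-350)&(X[...,0]>380)&(X[...,0]<1000);P=X[m];print(P.min(0) if m.any() else 0)
w=env.get_calibration('wrist'); R,t=RT(w); s=env.sense()
print('cam pos in tool',s['tool_rot'].T@(-R.T@t-s['tool_pos']),'axes in tool',(s['tool_rot'].T@R.T).round(2),w['fx'],w['cx'],w['cy'])
E
```

```text
100 [389.46270063  60.0708491  100.0563065 ] [952.50814275 540.91268656 669.70558219] [[410.46783208  83.4713884  114.43804669]
 [914.34903979 436.63810082 660.8973942 ]]
250 [430.40295357  91.37042351 250.03129024] [818.99986063 464.16334475 669.70558219] [[443.25015253  99.22140914 257.70975873]
 [748.53834168 426.55092005 663.9060768 ]]
[ 681.96807114 -349.92514312   95.08162741]
cam pos in tool [  72.69514255    1.09499844 -137.81009917] axes in tool [[-0.   -0.96 -0.28]
 [ 1.   -0.    0.  ]
 [-0.   -0.28  0.96]] 265.9364505224379 254.61456232511762 195.00492958844643
```

{"api": "servo_tool", "payload": {"motion": [{"xyz":[-2.4,-2.4,0],"turn":[0,0,-4]},{"xyz":[-4.8,-4.9,0],"turn":[0,0,-8]},{"xyz":[-7.2,-7.3,0],"turn":[0,0,-12]},{"xyz":[-9.7,-9.7,0],"turn":[0,0,-16]},{"xyz":[-12.1,-12.2,0],"turn":[0,0,-20]},{"xyz":[-14.5,-14.6,0],"turn":[0,0,-20]},{"xyz":[-15.8,-17.6,0],"turn":[0,0,-20]},{"xyz":[-17.2,-20.5,0],"turn":[0,0,-20]},{"xyz":[-18.5,-23.5,0],"turn":[0,0,-20]},{"xyz":[-19.9,-26.5,0],"turn":[0,0,-20]},{"xyz":[-19.9,-26.5,0],"turn":[0,0,-20]}], "hand": 255, "grip_force": 20}}

```text
clock: 1.02
tool_pos: [309.8, 261.4, 245.8]
tool_rot: [[-1.0, 0.008, -0.003], [0.008, 1.0, -0.01], [0.003, -0.01, -1.0]]
ft_force: [0.2, -0.1, 0.2]
opening: 17.0
```

{"api": "servo_tool", "payload": {"motion": [{"xyz":[-1.8,-3.0,0],"turn":[0,0,0]},{"xyz":[-3.6,-6.0,0],"turn":[0,0,0]},{"xyz":[-5.4,-9.0,0],"turn":[0,0,0]},{"xyz":[-7.2,-12.0,0],"turn":[0,0,0]},{"xyz":[-9.0,-15.0,0],"turn":[0,0,0]},{"xyz":[-11.2,-18.0,0],"turn":[0,0,0]},{"xyz":[-13.5,-21.0,0],"turn":[0,0,0]},{"xyz":[-15.7,-24.0,0],"turn":[0,0,0]},{"xyz":[-18.0,-27.0,0],"turn":[0,0,0]},{"xyz":[-20.0,-29.5,0],"turn":[0,0,0]},{"xyz":[-22,-32.1,0],"turn":[0,0,0]},{"xyz":[-22,-32.1,0],"turn":[0,0,0]}]}}

```text
clock: 2.02
tool_pos: [530.9, -68.0, 248.0]
tool_rot: [[-1.0, 0.017, 0.0], [0.017, 1.0, -0.013], [-0.0, -0.013, -1.0]]
ft_force: [0.3, -1.2, -0.4]
opening: 0.4
```

{"api": "servo_tool", "payload": {"motion": [{"xyz":[0,0,0],"turn":[0,0,0]},{"xyz":[0,0,0],"turn":[0,0,0]}]}}

```text
clock: 2.18
tool_pos: [530.9, -68.5, 247.5]
tool_rot: [[-1.0, 0.018, -0.001], [0.018, 1.0, -0.014], [0.0, -0.014, -1.0]]
ft_force: [-0.8, 0.2, -0.7]
opening: 0.6
```

```bash
python3 - <<'E'
from h import *
s=env.sense(); print(s['tool_pos'],s['opening'],s['joints'].round(2))
im,d,c=grab('wrist'); np.savez('/tmp/w0.npz',im=im,d=d,**{k:np.array(v) for k,v in c.items()})
cv2.imwrite('pics/w0.png',cv2.resize(im[:,:,::-1],(800,600),interpolation=cv2.INTER_CUBIC))
E
```

```text
[530.85371294 -68.46546296 247.50000263] 0.6488437340438098 [ 0.26  0.58 -0.36  1.83  0.3   0.78  1.29]
```

View pics/w0.png

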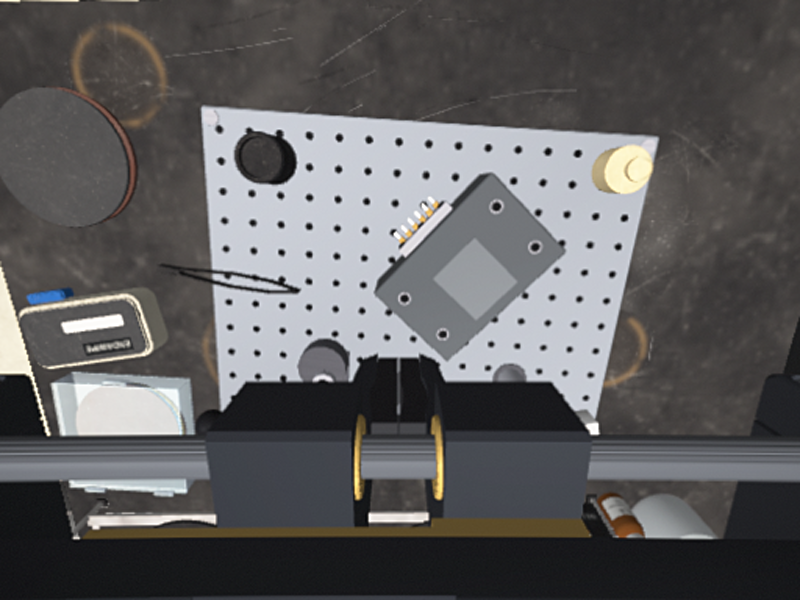

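The wrist view shows the chuck's top corners at front-left (490,173), back-left (565,250), back-right (447,361) and front-right (376,292). Next comes the metric fit.

```bash
cat >> h.py <<'E'
def chuckfit(im,d,c,guess=None,tol=4):
    """chuck pose from points of top face z~62 : centre xy, yaw(deg) in world; mask colour dark grey"""
    X=cloud(c,d); m=(d>0)&(abs(X[...,2]-62)<tol)&(X[...,0]>400)&(X[...,0]<675)&(X[...,1]>-135)&(X[...,1]<90)
    m=cv2.morphologyEx(m.astype(np.uint8),cv2.MORPH_OPEN,np.ones((3,3)))
    n,l,st,_=cv2.connectedComponentsWithStats(m); k=1+np.argmax(st[1:,4]); 
    uv=np.argwhere(l==k)[:,::-1]; P=onz(c,uv,62); ctr,s,a=rect(P)
    return ctr,s,a,len(uv)
E
python3 - <<'E'
from h import *
z=np.load('/tmp/w0.npz'); c={k:z[k] for k in('fx','fy','cx','cy','k1','rvec','tvec')}
print('wrist',chuckfit(z['im'],z['d'],c)); X=cloud(c,z['d']); print('z med', np.median(X[int(280*.64)-5:int(280*.64)+5,int(475*.64)-5:int(475*.64)+5,2]))
s=.64
print(onz(c,np.array([[490,173],[565,250],[447,361],[376,292]])*s,62))
print('plate corners near R, near L',onz(c,np.array([[202,106],[659,137]])*s,12))
t=env.get_calibration('top'); z=np.load('/tmp/top0.npz'); print('top',chuckfit(z['im'],z['d'],t))
def cr(u,v): return [160+u/4.4-.5*(1-1/4.4),110+v/3.8-.5*(1-1/3.8)]
print('post',onz(t,[cr(216,197)],48),'pivot',onz(t,[cr(519,213)],66),'ball',onz(t,[cr(689,168)],68))
print('fence top back L,R, front R, front L',onz(t,[cr(232,98),cr(486,113),cr(484,138),cr(228,122)],54))
print('plate',onz(t,[cr(82,82),cr(710,121),cr(679,566),cr(37,522)],12))
E
```

```text
wrist (array([527.42626953, -15.24549103]), (86.4193115234375, 129.7307891845703), 45.20433044433594, 7200)
z med 61.96362265312629
[[ 4.53115714e+02 -3.39492499e-01  6.20000000e+01]
 [ 5.11189031e+02  5.99754030e+01  6.20000000e+01]
 [ 6.03420142e+02 -2.97928460e+01  6.20000000e+01]
 [ 5.42471601e+02 -8.76379105e+01  6.20000000e+01]]
plate corners near R, near L [[ 395.79759688 -228.65312155   12.        ]
 [ 427.33815306  146.58667183   12.        ]]
top (array([525.7144165 , -16.11276245]), (84.74529266357422, 128.11325073242188), 44.720218658447266, 1616)
post [[642.14891999  34.52511431  48.        ]] pivot [[ 626.81317208 -139.37395626   66.        ]] ball [[ 655.98629296 -236.49988042   68.        ]]
fence top back L,R, front R, front L [[ 708.5006771    25.11095575   54.        ]
 [ 696.87636573 -121.9179658    54.        ]
 [ 679.79324841 -120.55641307   54.        ]
 [ 692.02973094   27.30626995   54.        ]]
plate [[ 731.6404605   120.77291368   12.        ]
 [ 700.54326844 -258.32583134   12.        ]
 [ 393.9349283  -233.00806957   12.        ]
 [ 425.50094955  143.41342312   12.        ]]
```

Working values, from the top camera: chuck centre (526,-16) at yaw 45°, fence origin about (679,-45.6) at yaw -4.7°, and the box clear of the path. First I'll go above the chuck's left end for an off-middle push.

{"api": "servo_tool", "payload": {"motion": [{"xyz":[0.8,2.0,1.4],"turn":[-0.1,0,-6.6]},{"xyz":[1.6,4.0,2.8],"turn":[-0.2,0,-13.2]},{"xyz":[2.4,6.0,4.2],"turn":[-0.4,0,-19.8]},{"xyz":[3.1,8.0,5.6],"turn":[-0.5,0,-26.4]},{"xyz":[3.9,10.0,7.0],"turn":[-0.6,0,-33]},{"xyz":[4.7,12.0,8.4],"turn":[-0.7,0,-39.6]},{"xyz":[5.4,13.9,9.8],"turn":[-0.8,0,-46]},{"xyz":[5.4,13.9,9.8],"turn":[-0.8,0,-46]},{"xyz":[5.4,13.9,9.8],"turn":[-0.8,0,-46]},{"xyz":[5.4,13.9,9.8],"turn":[-0.8,0,-46]}]}}

```text
clock: 3.07
tool_pos: [478.7, 70.9, 148.4]
tool_rot: [[-0.708, -0.706, -0.006], [-0.706, 0.708, -0.001], [0.005, 0.003, -1.0]]
ft_force: [0.1, 0.2, 0.1]
opening: 0.8
```

{"api": "servo_tool", "payload": {"motion": [{"xyz":[0,0,2.5],"turn":[0,0,0]},{"xyz":[0,0,5],"turn":[0,0,0]},{"xyz":[0,0,7.5],"turn":[0,0,0]},{"xyz":[0,0,9.5],"turn":[0,0,0]},{"xyz":[0,0,11.0],"turn":[0,0,0]},{"xyz":[0,0,11.2],"turn":[0,0,0]},{"xyz":[0,0,11.2],"turn":[0,0,0]},{"xyz":[0,0,11.2],"turn":[0,0,0]}]}}

```text
clock: 3.73
tool_pos: [479.0, 70.2, 37.3]
tool_rot: [[-0.709, -0.705, -0.004], [-0.705, 0.709, -0.002], [0.004, 0.002, -1.0]]
ft_force: [-0.8, 0.8, -0.2]
opening: 0.6
```

{"api": "servo_tool", "payload": {"motion": [{"xyz":[0,-0.3,0],"turn":[0,0,0]},{"xyz":[0,-0.6,0],"turn":[0,0,0]},{"xyz":[0,-0.9,0],"turn":[0,0,0]},{"xyz":[0,-1.2,0],"turn":[0,0,0]},{"xyz":[0,-1.2,0],"turn":[0,0,0]}]}}

```text
clock: 4.15
tool_pos: [488.3, 60.9, 37.7]
tool_rot: [[-0.71, -0.704, -0.003], [-0.704, 0.71, -0.002], [0.003, 0.001, -1.0]]
ft_force: [0.1, -0.5, 0.8]
opening: 0.3
```

{"api": "servo_tool", "payload": {"motion": [{"xyz":[-0.16,-0.2,0],"turn":[0,0,1.2]},{"xyz":[-0.33,-0.38,0],"turn":[0,0,2.4]},{"xyz":[-0.49,-0.57,0],"turn":[0,0,3.6]},{"xyz":[-0.65,-0.76,0],"turn":[0,0,4.8]},{"xyz":[-0.8,-0.95,0],"turn":[0,0,6.0]},{"xyz":[-0.95,-1.15,0],"turn":[0,0,7.2]},{"xyz":[-1.08,-1.35,0],"turn":[0,0,8.4]},{"xyz":[-1.22,-1.55,0],"turn":[0,0,9.5]},{"xyz":[-1.35,-1.76,0],"turn":[0,0,10.7]},{"xyz":[-1.48,-1.97,0],"turn":[0,0,11.9]},{"xyz":[-1.61,-2.18,0],"turn":[0,0,13.1]},{"xyz":[-1.74,-2.4,0],"turn":[0,0,14.3]}]}}

```text
clock: 5.15
tool_pos: [516.2, 59.4, 37.6]
tool_rot: [[-0.861, -0.508, -0.005], [-0.508, 0.861, 0.003], [0.003, 0.005, -1.0]]
ft_force: [-3.8, 6.6, 2.9]
opening: 0.7
```

```bash
python3 - <<'E'
from h import *
for n in('top','wrist'):
    im,d,c=grab(n,n+'1.png'); print(n,chuckfit(im,d,c))
s=env.sense(); print(s['tool_pos'],s['ft_force'],np.degrees(np.arctan2(s['tool_rot'][1,1],s['tool_rot'][0,1])))
E
```

```text
top (array([533.86376953, -24.39080811]), (85.89512634277344, 129.32481384277344), 32.063175201416016, 1150)
wrist (array([522.09155273, -14.02894592]), (71.38114929199219, 100.31920623779297), 31.329912185668945, 29674)
[516.90743795  59.18387798  37.60827633] [-2.60842205  6.12513043  1.88009867] 120.5318726912712
```

View pics/wrist1.png

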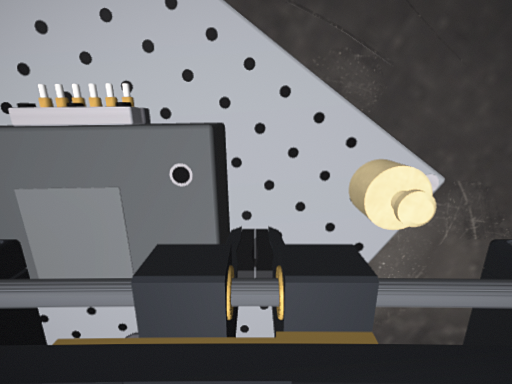

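The wrist view shows the chuck square to the finger, with the ferrules clear at (85,95) and the weight untouched at (390,190). The chuck turned 13° as modelled, so I'll continue the end push for about 19° more.

{"api": "servo_tool", "payload": {"motion": [{"xyz":[-0.21,-0.24,0],"turn":[0,0,1.6]},{"xyz":[-0.42,-0.48,0],"turn":[0,0,3.2]},{"xyz":[-0.63,-0.72,0],"turn":[0,0,4.7]},{"xyz":[-0.84,-0.96,0],"turn":[0,0,6.3]},{"xyz":[-1.02,-1.22,0],"turn":[0,0,7.9]},{"xyz":[-1.21,-1.48,0],"turn":[0,0,9.5]},{"xyz":[-1.39,-1.74,0],"turn":[0,0,11.0]},{"xyz":[-1.57,-2.0,0],"turn":[0,0,12.6]},{"xyz":[-1.77,-2.37,0],"turn":[0,0,14.7]},{"xyz":[-1.98,-2.75,0],"turn":[0,0,16.8]},{"xyz":[-2.18,-3.12,0],"turn":[0,0,18.9]},{"xyz":[-2.18,-3.12,0],"turn":[0,0,18.9]}]}}

```text
clock: 6.25
tool_pos: [552.4, 46.2, 37.5]
tool_rot: [[-0.98, -0.201, -0.002], [-0.201, 0.98, 0.007], [0.001, 0.007, -1.0]]
ft_force: [-0.1, 5.2, -0.5]
opening: 0.2
```

```bash
cat >> h.py <<'E'
Fo=np.array([679,-45.6]); Fy=-4.7
def rep(fn=None):
    im,d,c=grab('top',fn); ctr,s,a,n=chuckfit(im,d,c); 
    yaw=a if s[0]<s[1] else a-90
    if yaw>60: yaw-=90
    t=np.radians(Fy); ex=np.array([np.cos(t),np.sin(t)]); ey=np.array([-ex[1],ex[0]])
    q=env.sense(); R=q['tool_rot']; T=q['tool_pos'][:2]
    print('chuck',ctr.round(1),'size',np.round(s,1),'yaw',round(yaw,2),'| fence frame',round((ctr-Fo)@ex,1),round((ctr-Fo)@ey,1),'th',round(yaw-Fy,2))
    print('tool',q['tool_pos'].round(1),'yaw y-axis',np.degrees(np.arctan2(R[1,1],R[0,1])).round(2),'fence',round((T-Fo)@ex,1),round((T-Fo)@ey,1),'F',q['ft_force'].round(1),'open',round(q['opening'],1),'t',round(q['clock'],2))
    return im,d,c
E
python3 -c "
from h import *
rep('top2.png')"
```

```text
chuck [546.1 -57.2] size [85.8 94.6] yaw 13.13 | fence frame -131.5 -22.4 th 17.83
tool [552.4  46.2  37.5] yaw y-axis 101.69 fence -133.7 81.1 F [ 1.2  5.2 -0.4] open 0.9 t 6.3
```

The gripper body hides part of the chuck. Correcting from the visible right end puts it at fence frame about (-137,-6), θ≈17–18°. Now I'll go round to the left plain front, staying well outboard of the ferrules.

{"api": "servo_tool", "payload": {"motion": [{"xyz":[0,0.8,0],"turn":[0,0,0]},{"xyz":[0,1.4,0],"turn":[0,0,0]},{"xyz":[2.0,1.4,0],"turn":[0,0,0]},{"xyz":[4.2,1.4,0],"turn":[0,0,0]},{"xyz":[6.4,1.4,0],"turn":[0,0,0]},{"xyz":[8.4,1.4,0],"turn":[0,0,0]},{"xyz":[9.4,1.4,0],"turn":[0,0,0]},{"xyz":[9.4,1.2,0],"turn":[0,0,0]},{"xyz":[9.4,-0.5,0],"turn":[0,0,0]},{"xyz":[9.4,-2.0,0],"turn":[0,0,0]},{"xyz":[9.4,-2.5,0],"turn":[0,0,0]},{"xyz":[9.4,-2.5,0],"turn":[0,0,0]}]}}

```text
clock: 7.3
tool_pos: [466.6, 1.1, 37.5]
tool_rot: [[-0.98, -0.2, -0.0], [-0.2, 0.98, 0.005], [-0.001, 0.005, -1.0]]
ft_force: [-0.6, 0.4, -0.6]
opening: 0.2
```

```bash
python3 -c "
from h import *
rep()
im,d,c=grab('wrist','w3.png')"
```

```text
chuck [542.6 -40.4] size [ 85.  129.3] yaw 12.69 | fence frame -136.3 -5.9 th 17.39
tool [466.3   2.5  37.4] yaw y-axis 101.6 fence -216.0 30.5 F [-0.4  0.5  0.5] open 0.4 t 7.35
```

View pics/w3.png

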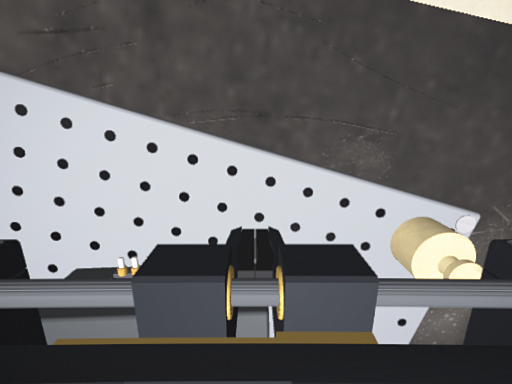

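The chuck is fully visible again: fence frame (-136.3,-5.9), θ=17.4°. The view shows the finger at about (255,240) with the ferrules far left at (130,265). Pushing the left front now.

{"api": "servo_tool", "payload": {"motion": [{"xyz":[-0.4,0,0],"turn":[0,0,0]},{"xyz":[-0.8,0,0],"turn":[0,0,0]},{"xyz":[-1.1,0,0],"turn":[0,0,0]},{"xyz":[-1.4,0.05,0],"turn":[0,0,0.8]},{"xyz":[-1.75,0.2,0],"turn":[0,0,2.8]},{"xyz":[-2.1,0.4,0],"turn":[0,0,4.8]},{"xyz":[-2.45,0.55,0],"turn":[0,0,6.8]},{"xyz":[-2.8,0.7,0],"turn":[0,0,8.8]},{"xyz":[-3.1,0.85,0],"turn":[0,0,10.8]},{"xyz":[-3.4,0.95,0],"turn":[0,0,12.7]},{"xyz":[-3.7,1.0,0],"turn":[0,0,14.5]},{"xyz":[-3.7,1.0,0],"turn":[0,0,14.5]}]}}

```text
clock: 8.4
tool_pos: [496.8, 20.4, 37.3]
tool_rot: [[-0.999, 0.051, -0.008], [0.051, 0.999, 0.006], [0.008, 0.005, -1.0]]
ft_force: [-6.6, 1.1, 4.2]
opening: 0.9
```

```bash
python3 -c "
from h import *
rep()"
```

```text
chuck [549.9 -39. ] size [ 85.4 129.2] yaw 2.09 | fence frame -129.2 -4.0 th 6.79
tool [496.7  20.4  37.3] yaw y-axis 87.13 fence -187.1 50.8 F [-5.5 -0.3  4.1] open 0.6 t 8.45
```

{"api": "servo_tool", "payload": {"motion": [{"xyz":[0.8,0,0],"turn":[0,0,0]},{"xyz":[2.0,0.1,0],"turn":[0,0,0]},{"xyz":[3.2,0.1,0],"turn":[0,0,0]},{"xyz":[4.0,0.1,0],"turn":[0,0,0]},{"xyz":[4.1,0,0],"turn":[0,0,0.5]},{"xyz":[4.2,-1.4,0],"turn":[0,0,1.8]},{"xyz":[4.2,-3.0,0],"turn":[0,0,1.8]},{"xyz":[4.2,-4.6,0],"turn":[0,0,1.8]},{"xyz":[4.2,-5.7,0],"turn":[0,0,1.8]},{"xyz":[4.2,-5.7,0],"turn":[0,0,1.8]}]}}

```text
clock: 9.28
tool_pos: [452.3, -37.4, 37.3]
tool_rot: [[-0.996, 0.086, -0.008], [0.086, 0.996, 0.004], [0.008, 0.003, -1.0]]
ft_force: [1.2, -0.4, 0.9]
opening: 0.7
```

{"api": "servo_tool", "payload": {"motion": [{"xyz":[0,0,0],"turn":[0,0,0]},{"xyz":[0,0,0],"turn":[0,0,0]},{"xyz":[0,0,0],"turn":[0,0,0]},{"xyz":[0,0,0],"turn":[0,0,0]},{"xyz":[0,0,0],"turn":[0,0,0]},{"xyz":[0,0,0],"turn":[0,0,0]},{"xyz":[0,0,0],"turn":[0,0,0]},{"xyz":[0,0,0],"turn":[0,0,0]},{"xyz":[0,0,0],"turn":[0,0,0]},{"xyz":[0,0,0],"turn":[0,0,0]},{"xyz":[0,0,0],"turn":[0,0,0]},{"xyz":[0,0,0],"turn":[0,0,0]}], "hand": 0}}

```text
clock: 10.28
tool_pos: [452.3, -37.4, 37.3]
tool_rot: [[-0.996, 0.086, -0.007], [0.086, 0.996, 0.004], [0.008, 0.003, -1.0]]
ft_force: [0.5, 0.2, 0.5]
opening: 78.7
```

```bash
python3 -c "
from h import *
rep()
im,d,c=grab('wrist','w4.png')"
```

```text
chuck [550.3 -38.5] size [ 85.1 129.6] yaw 2.08 | fence frame -128.9 -3.5 th 6.78
tool [452.3 -37.4  37.3] yaw y-axis 85.05 fence -226.6 -10.4 F [0.6 0.1 0.2] open 82.2 t 10.33
```

View pics/w4.png

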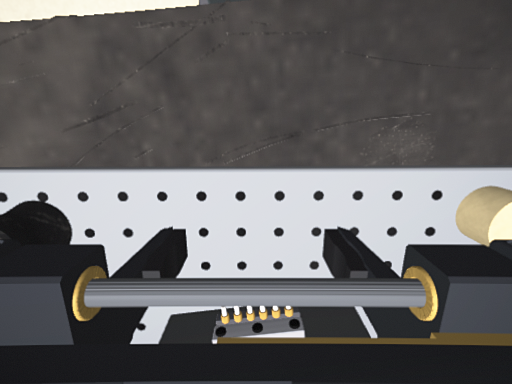

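{"api": "servo_tool", "payload": {"motion": [{"xyz":[-1.2,0,0],"turn":[0,0,-0.2]},{"xyz":[-2.4,0,0],"turn":[0,0,-0.2]},{"xyz":[-3.2,0,0],"turn":[0,0,-0.2]},{"xyz":[-3.6,0,0],"turn":[0,0,-0.2]},{"xyz":[-4.0,0,0],"turn":[0,0,-0.2]},{"xyz":[-4.4,0,0],"turn":[0,0,-0.2]},{"xyz":[-4.8,0,0],"turn":[0,0,-0.2]},{"xyz":[-5.2,0,0],"turn":[0,0,-0.2]},{"xyz":[-5.6,0,0],"turn":[0,0,-0.2]},{"xyz":[-6.0,0,0],"turn":[0,0,-0.2]},{"xyz":[-6.4,0,0],"turn":[0,0,-0.2]},{"xyz":[-6.8,0,0],"turn":[0,0,-0.2]}]}}

```text
clock: 11.38
tool_pos: [512.1, -42.2, 36.2]
tool_rot: [[-0.997, 0.08, -0.022], [0.08, 0.997, 0.003], [0.022, 0.001, -1.0]]
ft_force: [-13.0, 3.7, 10.1]
opening: 88.0
```

```bash
python3 -c "
from h import *
rep()"
```

```text
chuck [585.4 -92.8] size [34.9 32.6] yaw -0.41 | fence frame -89.4 -54.7 th 4.29
tool [513.6 -42.4  36.2] yaw y-axis 85.38 fence -165.1 -10.4 F [-7.9  1.7  4.5] open 88.0 t 11.43
```

{"api": "servo_tool", "payload": {"motion": [{"xyz":[-0.5,0,-0.1],"turn":[0,-0.6,0]},{"xyz":[-0.9,0,-0.1],"turn":[0,-0.6,0]},{"xyz":[-1.3,0,-0.1],"turn":[0,-0.6,0]},{"xyz":[-1.7,0,-0.1],"turn":[0,-0.6,0]},{"xyz":[-2.1,0,-0.1],"turn":[0,-0.6,0]},{"xyz":[-2.5,0,-0.1],"turn":[0,-0.6,0]},{"xyz":[-2.9,0,-0.1],"turn":[0,-0.6,0]},{"xyz":[-3.2,0,-0.1],"turn":[0,-0.6,0]},{"xyz":[-3.5,0,-0.1],"turn":[0,-0.6,0]},{"xyz":[-3.5,0,-0.1],"turn":[0,-0.6,0]}]}}

```text
clock: 12.27
tool_pos: [541.1, -45.8, 35.8]
tool_rot: [[-0.997, 0.08, -0.024], [0.08, 0.997, -0.0], [0.024, -0.002, -1.0]]
ft_force: [-12.2, 0.8, 8.2]
opening: 88.3
```

{"api": "servo_tool", "payload": {"motion": [{"xyz":[1.5,0,0],"turn":[0,0,0]},{"xyz":[3.5,0,0],"turn":[0,0,0]},{"xyz":[5.5,0,0],"turn":[0,0,0]},{"xyz":[6.5,0,0],"turn":[0,0,0]},{"xyz":[6.5,0,0],"turn":[0,0,0]}]}}

```text
clock: 12.68
tool_pos: [472.7, -40.6, 37.4]
tool_rot: [[-0.996, 0.079, -0.029], [0.079, 0.997, -0.001], [0.029, -0.003, -1.0]]
ft_force: [0.8, 0.8, 0.3]
opening: 87.9
```

```bash
python3 -c "
from h import *
im,d,c=rep('top5.png')
cv2.imwrite('pics/crop5.png',cv2.resize(im[110:265,160:330,::-1],(748,589),interpolation=cv2.INTER_CUBIC))"
```

```text
chuck [593.1 -47.8] size [129.7  86.3] yaw -4.49 | fence frame -85.4 -9.2 th 0.21
tool [475.1 -40.5  37.4] yaw y-axis 85.46 fence -203.6 -11.7 F [-0.  -0.3 -0.5] open 88.1 t 12.73
```

View pics/crop5.png

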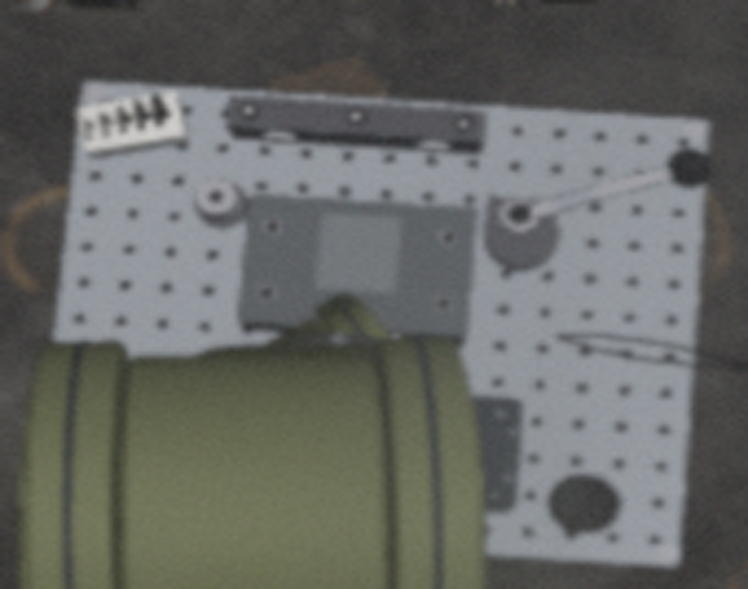

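The chuck is square (θ≈0.2°) at fence frame (-85,-9). Its back is about 42 mm clear of the fence, and it sits between the post at (218,203) and the cam at (520,235). Next I push it home, drifting slightly left.

{"api": "servo_tool", "payload": {"motion": [{"xyz":[-1.5,0,-0.1],"turn":[0,-1.0,0]},{"xyz":[-3.2,0,-0.1],"turn":[0,-2.0,0]},{"xyz":[-4.4,0,-0.1],"turn":[0,-2.0,0]},{"xyz":[-5.0,0,-0.1],"turn":[0,-2.0,0]},{"xyz":[-5.5,0,-0.1],"turn":[0,-2.0,0]},{"xyz":[-6.0,0.05,-0.1],"turn":[0,-2.0,0]},{"xyz":[-6.5,0.1,-0.1],"turn":[0,-2.0,0]},{"xyz":[-7.0,0.15,-0.1],"turn":[0,-2.0,0]},{"xyz":[-7.5,0.2,-0.1],"turn":[0,-2.0,0]},{"xyz":[-8.0,0.25,-0.1],"turn":[0,-2.0,0]},{"xyz":[-8.4,0.3,-0.1],"turn":[0,-2.0,0]}]}}

```text
clock: 13.65
tool_pos: [551.1, -45.2, 35.5]
tool_rot: [[-0.997, 0.079, -0.007], [0.079, 0.997, -0.007], [0.007, -0.007, -1.0]]
ft_force: [-13.7, -0.6, 9.9]
opening: 88.5
```

```bash
python3 -c "
from h import *
im,d,c=rep()
im,d,c=grab('side','side6.png')
p=proj(c,[[630,-50,60]])[0].astype(int);print(p)
x0,y0=p-[64,48]; cv2.imwrite('pics/side6c.png',cv2.resize(im[y0:y0+96,x0:x0+128,::-1],(768,576),interpolation=cv2.INTER_CUBIC))"
```

```text
chuck [623.2 -98.1] size [30.1 37.9] yaw -0.6 | fence frame -51.3 -56.9 th 4.1
tool [552.8 -45.1  35.5] yaw y-axis 85.45 fence -125.8 -9.8 F [-8.1 -0.5  1.2] open 88.0 t 13.7
[251 182]
```

View pics/side6c.png

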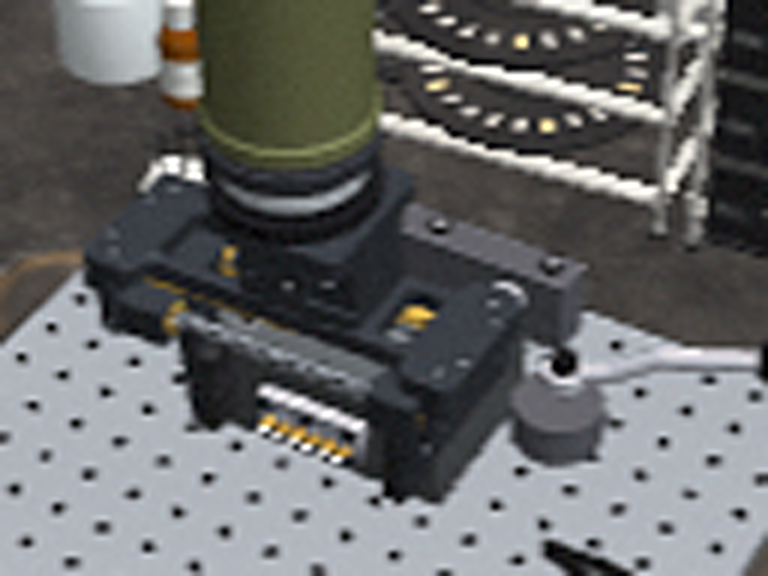

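{"api": "servo_tool", "payload": {"motion": [{"xyz":[-0.5,0,-0.1],"turn":[0,-0.3,0]},{"xyz":[-0.8,0.05,-0.1],"turn":[0,-0.6,0]},{"xyz":[-1.1,0.05,-0.1],"turn":[0,-0.6,0]},{"xyz":[-1.4,0.1,-0.1],"turn":[0,-0.6,0]},{"xyz":[-1.7,0.1,-0.1],"turn":[0,-0.6,0]},{"xyz":[-2.0,0.1,-0.1],"turn":[0,-0.6,0]},{"xyz":[-2.3,0.15,-0.1],"turn":[0,-0.6,0]},{"xyz":[-2.5,0.15,-0.1],"turn":[0,-0.6,0]},{"xyz":[-2.7,0.15,-0.1],"turn":[0,-0.6,0]},{"xyz":[-2.8,0.15,-0.1],"turn":[0,-0.6,0]}]}}

```text
clock: 14.58
tool_pos: [574.5, -46.3, 35.3]
tool_rot: [[-0.997, 0.079, -0.006], [0.079, 0.997, -0.009], [0.006, -0.009, -1.0]]
ft_force: [-11.3, 0.8, 7.0]
opening: 88.3
```

{"api": "servo_tool", "payload": {"motion": [{"xyz":[-0.3,0,0],"turn":[0,0,0]},{"xyz":[-0.5,0,0],"turn":[0,0,0]},{"xyz":[-0.7,0,0],"turn":[0,0,0]},{"xyz":[-0.9,0,0],"turn":[0,0,0]}]}}

```text
clock: 14.92
tool_pos: [576.1, -46.8, 34.7]
tool_rot: [[-0.997, 0.078, -0.021], [0.078, 0.997, -0.011], [0.02, -0.012, -1.0]]
ft_force: [-15.2, 2.4, 10.2]
opening: 88.0
```

{"api": "servo_tool", "payload": {"motion": [{"xyz":[-0.6,0,-0.1],"turn":[0,-0.6,0]},{"xyz":[-0.9,0,-0.1],"turn":[0,-0.6,0]},{"xyz":[-1.1,0,-0.1],"turn":[0,-0.6,0]},{"xyz":[-1.3,0,-0.1],"turn":[0,-0.6,0]},{"xyz":[-1.4,0,-0.1],"turn":[0,-0.6,0]}]}}

```text
clock: 15.33
tool_pos: [582.9, -47.7, 34.6]
tool_rot: [[-0.997, 0.077, -0.025], [0.077, 0.997, -0.013], [0.024, -0.015, -1.0]]
ft_force: [-16.1, 1.6, 11.3]
opening: 88.2
```

```bash
python3 -c "
from h import *
im,d,c=rep('top7.png')"
```

```text
chuck [ 658.8 -104.7] size [22.6 28.1] yaw -0.64 | fence frame -15.3 -60.5 th 4.06
tool [582.9 -47.7  34.6] yaw y-axis 85.58 fence -95.6 -10.0 F [-13.3   1.1   9.2] open 87.9 t 15.38
```

{"api": "servo_tool", "payload": {"motion": [{"xyz":[-0.6,0,-0.1],"turn":[0,-0.6,0]},{"xyz":[-0.9,0,-0.1],"turn":[0,-0.6,0]},{"xyz":[-1.1,0,-0.1],"turn":[0,-0.6,0]},{"xyz":[-1.3,0,-0.1],"turn":[0,-0.6,0]}]}}

```text
clock: 15.72
tool_pos: [582.7, -47.9, 34.2]
tool_rot: [[-0.996, 0.076, -0.042], [0.077, 0.997, -0.016], [0.04, -0.019, -0.999]]
ft_force: [-28.5, 5.6, 22.1]
opening: 88.2
```

Force rose to 28 N with no more travel, so it looks seated. I'll back off and check.

{"api": "servo_tool", "payload": {"motion": [{"xyz":[1.5,0,0],"turn":[0,-1.0,0]},{"xyz":[3.5,0,0],"turn":[0,-2.0,0]},{"xyz":[6.0,0,0],"turn":[0,-2.2,0]},{"xyz":[8.5,0,0],"turn":[0,-2.2,0]},{"xyz":[10.5,0,0],"turn":[0.9,-2.2,0]},{"xyz":[10.5,0,0],"turn":[0.9,-2.2,0]},{"xyz":[10.5,0,0],"turn":[0.9,-2.2,0]}]}}

```text
clock: 16.3
tool_pos: [478.3, -39.3, 38.6]
tool_rot: [[-0.997, 0.074, -0.004], [0.074, 0.997, -0.035], [0.002, -0.035, -0.999]]
ft_force: [1.1, -0.4, 0.3]
opening: 88.1
```

```bash
python3 -c "
from h import *
im,d,c=rep('top8.png')
cv2.imwrite('pics/crop8.png',cv2.resize(im[110:265,160:330,::-1],(748,589),interpolation=cv2.INTER_CUBIC))
im,d,c=grab('side','side8.png')"
```

```text
chuck [631.6 -49.5] size [132.4  83.9] yaw -0.64 | fence frame -47.0 -7.8 th 4.06
tool [479.7 -39.5  38.5] yaw y-axis 85.71 fence -199.1 -10.2 F [ 0.9  0.7 -0.3] open 88.2 t 16.35
```

View pics/crop8.png

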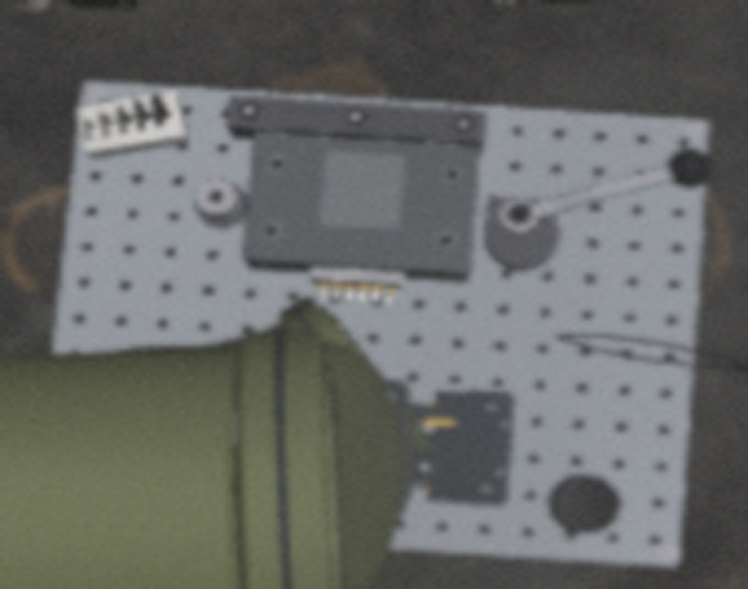

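The chuck lies at the fence; its screw row and the fence's screw row are parallel (about 4.0° each in the image). I'll check numerically and plan the lever sweep.

```bash
cat > lev.py <<'E'
from h import *
def cr(u,v): return [160+u/4.4-.5*(1-1/4.4),110+v/3.8-.5*(1-1/3.8)]
def fence(P):
    t=np.radians(Fy); ex=np.array([np.cos(t),np.sin(t)]); ey=np.array([-ex[1],ex[0]]); D=np.array(P)[:,:2]-Fo; return np.c_[D@ex,D@ey]
E
python3 - <<'E'
from lev import *
c=env.get_calibration('top')
print('screws0',fence(onz(c,[cr(277,163),cr(453,174),cr(270,230),cr(446,240)],62)).round(1))
f=onz(c,[cr(246,268),cr(469,277)],62); print('front edge',fence(f).round(1))
im=cv2.imread('pics/top8.png'); 
# same before pushing home, where fit was (-85.4,-9.2,.2)
print('screws5',fence(onz(c,[cr(272,227),cr(449,237),cr(266,293),cr(443,303)],62)).round(1))
E
```

```text
screws0 [[-20.4  42.2]
 [-20.4 -58.6]
 [-65.5  42.4]
 [-64.7 -57.8]]
front edge [[-91.6  53.9]
 [-88.1 -72.6]]
screws5 [[ -63.4   41.4]
 [ -62.6  -59.4]
 [-107.3   41.1]
 [-106.3  -59.2]]
```

{"api": "servo_tool", "payload": {"motion": [{"xyz":[0,0,-2.0],"turn":[0.7,0,0]},{"xyz":[0,0,-4.5],"turn":[1.4,0,0]},{"xyz":[0,0,-7.5],"turn":[2.0,0,0]},{"xyz":[0,0,-10.0],"turn":[2.0,0,0]},{"xyz":[0,0,-11.0],"turn":[2.0,0,0]},{"xyz":[0,0,-11.0],"turn":[2.0,0,0]}], "hand": 255}}

```text
clock: 16.9
tool_pos: [483.7, -36.0, 150.9]
tool_rot: [[-0.997, 0.077, 0.003], [0.077, 0.995, -0.067], [-0.008, -0.067, -0.998]]
ft_force: [-0.3, 0.2, -0.3]
opening: 50.6
```

{"api": "servo_tool", "payload": {"motion": [{"xyz":[-2.4,-1.7,0],"turn":[-0.6,0,-3]},{"xyz":[-4.8,-3.4,0],"turn":[-1.2,0,-6]},{"xyz":[-7.2,-5.2,0],"turn":[-1.8,0,-9]},{"xyz":[-9.6,-6.9,0],"turn":[-2.4,0,-12]},{"xyz":[-12.0,-8.7,0],"turn":[-3.0,0,-15]},{"xyz":[-14.4,-10.4,0],"turn":[-3.8,0,-18]},{"xyz":[-16.8,-12.2,0],"turn":[-3.8,0,-21]},{"xyz":[-18.8,-13.6,0],"turn":[-3.8,0,-21]},{"xyz":[-20.0,-14.5,0],"turn":[-3.8,0,-21]},{"xyz":[-20.0,-14.5,0],"turn":[-3.8,0,-21]},{"xyz":[-20.0,-14.5,0],"turn":[-3.8,0,-21]}]}}

```text
clock: 17.82
tool_pos: [671.8, -196.3, 160.6]
tool_rot: [[-0.959, -0.283, -0.005], [-0.283, 0.959, -0.001], [0.005, 0.0, -1.0]]
ft_force: [-0.5, -0.6, -1.1]
opening: 0.4
```

```bash
python3 - <<'E'
from lev import *
s=env.sense(); print(s['tool_pos'].round(1),s['tool_rot'].round(3),s['joints'].round(2),s['opening'])
print(fence([s['tool_pos']]))
im,d,c=grab('side','side9.png')
p=proj(c,[[650,-180,70]])[0].astype(int);print(p)
x0,y0=p-[80,60]; cv2.imwrite('pics/side9c.png',cv2.resize(im[y0:y0+120,x0:x0+160,::-1],(800,600),interpolation=cv2.INTER_CUBIC))
E
```

```text
[ 671.8 -196.3  160.6] [[-0.959 -0.283 -0.005]
 [-0.283  0.959 -0.001]
 [ 0.005  0.    -1.   ]] [ 0.45  0.92 -0.48  1.37  0.47  0.97  1.71] 0.44352710078461854
[[   5.12191625 -150.75064018]]
[297 188]
```

View pics/side9c.png

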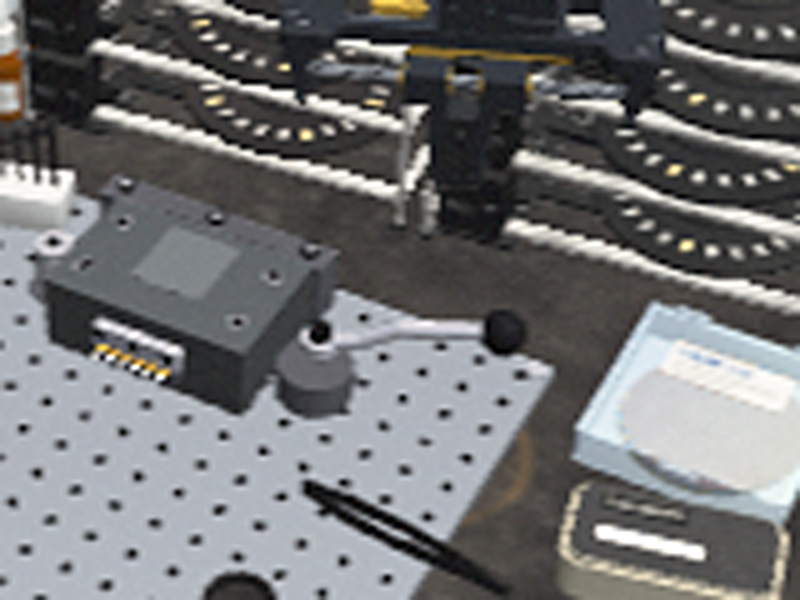

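Chuck is home and the lever still open with its ball at (503,332); the finger hangs clear beyond it. I'll descend beside the lever, close the gap and sweep about the pivot.

{"api": "servo_tool", "payload": {"motion": [{"xyz":[0,0,2.5],"turn":[0,0,0]},{"xyz":[0,0,5.0],"turn":[0,0,0]},{"xyz":[0,0,7.5],"turn":[0,0,0]},{"xyz":[0,0,9.5],"turn":[0,0,0]},{"xyz":[0,0,10.3],"turn":[0,0,0]},{"xyz":[0,0,10.3],"turn":[0,0,0]},{"xyz":[0,0,10.3],"turn":[0,0,0]},{"xyz":[0.4,0,10.3],"turn":[0,0,0]},{"xyz":[0.7,0,10.3],"turn":[0,0,0]},{"xyz":[1.0,0,10.3],"turn":[0,0,0]},{"xyz":[1.1,0,10.3],"turn":[0,0,0]}]}}

```text
clock: 18.78
tool_pos: [661.0, -198.5, 59.4]
tool_rot: [[-0.959, -0.285, -0.003], [-0.285, 0.959, -0.001], [0.003, -0.0, -1.0]]
ft_force: [2.6, -0.1, 1.1]
opening: 0.9
```

```bash
cat > sweep.py <<'E'
from lev import *
import sys
# usage: sweep.py step_deg n
s=env.sense(); t=np.radians(Fy); ex=np.array([np.cos(t),np.sin(t)]); ey=np.array([-ex[1],ex[0]])
pv=Fo-43*ex-98.4*ey; D=np.r_[pv-s['tool_pos'][:2],0]; P=s['tool_rot'].T@D; print('P',P.round(1),'force',s['ft_force'].round(1),s['joints'].round(2))
q=-(fence([s['tool_pos']])[0]-[-43,-98.4]); print('finger polar angle', np.degrees(np.arctan2(q[1],-q[0])).round(1))
for k in range(1,int(sys.argv[2])+1):
    a=np.radians(float(sys.argv[1])*k); c,n=np.cos(a),np.sin(a)
    print(round((P[0]*(1-c)+P[1]*n)/10,2),round((P[1]*(1-c)-P[0]*n)/10,2),round(np.degrees(a),1))
E
python3 sweep.py 4.5 12
```

```text
P [14.9 65.3  0. ] force [ 2.6 -0.1  1.1] [ 0.44  1.04 -0.43  1.45  0.54  0.77  1.66]
finger polar angle 55.9
0.52 -0.1 4.5
1.04 -0.15 9.0
1.57 -0.17 13.5
2.09 -0.14 18.0
2.61 -0.07 22.5
3.13 0.03 27.0
3.63 0.18 31.5
4.12 0.37 36.0
4.6 0.59 40.5
5.06 0.86 45.0
5.49 1.15 49.5
5.9 1.48 54.0
```

Force is already touching (+2.6 N). Sweeping 54°.

{"api": "servo_tool", "payload": {"motion": [{"xyz":[0.5,-0.1,0],"turn":[0,0,4.5]},{"xyz":[1.05,-0.15,0],"turn":[0,0,9]},{"xyz":[1.55,-0.15,0],"turn":[0,0,13.5]},{"xyz":[2.1,-0.15,0],"turn":[0,0,18]},{"xyz":[2.6,-0.05,0],"turn":[0,0,22.5]},{"xyz":[3.15,0.05,0],"turn":[0,0,27]},{"xyz":[3.65,0.2,0],"turn":[0,0,31.5]},{"xyz":[4.1,0.35,0],"turn":[0,0,36]},{"xyz":[4.6,0.6,0],"turn":[0,0,40.5]},{"xyz":[5.05,0.85,0],"turn":[0,0,45]},{"xyz":[5.5,1.15,0],"turn":[0,0,49.5]},{"xyz":[5.9,1.5,0],"turn":[0,0,54]}]}}

```text
clock: 19.78
tool_pos: [603.3, -201.9, 60.7]
tool_rot: [[-0.791, 0.611, 0.005], [0.611, 0.791, -0.002], [-0.006, 0.001, -1.0]]
ft_force: [4.9, -1.8, -3.2]
opening: 0.8
```

```bash
python3 sweep.py 4.5 12
```

```text
P [18.2 64.  -0. ] force [ 4.9 -1.8 -3.2] [ 0.34  0.95 -0.17  1.66  0.27  0.55  0.92]
finger polar angle 107.1
0.51 -0.12 4.5
1.02 -0.21 9.0
1.54 -0.25 13.5
2.07 -0.25 18.0
2.59 -0.21 22.5
3.1 -0.13 27.0
3.61 -0.01 31.5
4.11 0.15 36.0
4.59 0.35 40.5
5.06 0.59 45.0
5.5 0.86 49.5
5.92 1.17 54.0
```

{"api": "servo_tool", "payload": {"motion": [{"xyz":[0.5,-0.1,0],"turn":[0,0,4.5]},{"xyz":[1.0,-0.2,0],"turn":[0,0,9]},{"xyz":[1.55,-0.25,0],"turn":[0,0,13.5]},{"xyz":[2.05,-0.25,0],"turn":[0,0,18]},{"xyz":[2.6,-0.2,0],"turn":[0,0,22.5]},{"xyz":[3.1,-0.15,0],"turn":[0,0,27]},{"xyz":[3.6,0,0],"turn":[0,0,31.5]},{"xyz":[4.1,0.15,0],"turn":[0,0,36]},{"xyz":[4.6,0.35,0],"turn":[0,0,40.5]}]}}

```text
clock: 20.53
tool_pos: [570.8, -173.8, 61.5]
tool_rot: [[-0.199, 0.98, 0.01], [0.98, 0.199, -0.006], [-0.008, 0.009, -1.0]]
ft_force: [2.4, -4.8, -0.4]
opening: 0.5
```

```bash
python3 sweep.py 3 8
```

```text
P [21.5 62.8  0.4] force [ 2.4 -4.8 -0.4] [ 0.21  0.91  0.01  1.79 -0.01  0.43  0.42]
finger polar angle 144.9
0.33 -0.1 3.0
0.67 -0.19 6.0
1.01 -0.26 9.0
1.35 -0.31 12.0
1.7 -0.34 15.0
2.05 -0.36 18.0
2.4 -0.35 21.0
2.74 -0.33 24.0
```

{"api": "servo_tool", "payload": {"motion": [{"xyz":[0.4,-0.1,0],"turn":[0,0,2]},{"xyz":[0.8,-0.2,0],"turn":[0,0,4]},{"xyz":[1.2,-0.3,0],"turn":[0,0,6]},{"xyz":[1.6,-0.3,0],"turn":[0,0,6]},{"xyz":[1.9,-0.3,0],"turn":[0,0,6]}]}}

```text
clock: 20.95
tool_pos: [566.4, -162.3, 62.3]
tool_rot: [[-0.092, 0.996, 0.017], [0.996, 0.092, -0.015], [-0.016, 0.016, -1.0]]
ft_force: [4.0, -14.1, -6.1]
opening: 0.4
```

```bash
python3 sweep.py 3 1
```

```text
P [16.4 63.4  0.7] force [  4.  -14.1  -6.1] [ 0.17  0.9   0.04  1.83 -0.06  0.39  0.34]
finger polar angle 155.5
0.33 -0.08 3.0
```

{"api": "servo_tool", "payload": {"motion": [{"xyz":[0.6,0,0],"turn":[0,0,0]},{"xyz":[1.0,0,0],"turn":[0,0,0]},{"xyz":[1.3,0,0],"turn":[0,0,0]},{"xyz":[1.5,0,0],"turn":[0,0,0]},{"xyz":[1.5,0,0],"turn":[0,0,0]}]}}

```text
clock: 21.37
tool_pos: [566.3, -160.7, 63.0]
tool_rot: [[-0.082, 0.996, 0.023], [0.996, 0.083, -0.032], [-0.033, 0.02, -0.999]]
ft_force: [3.1, -22.6, -10.9]
opening: 0.5
```

```bash
python3 sweep.py 3 1
```

```text
P [15.4 63.2  0.8] force [  3.1 -22.6 -10.9] [ 0.15  0.9   0.06  1.84 -0.06  0.37  0.32]
finger polar angle 156.9
0.33 -0.07 3.0
```

It hit a hard stop at 23 N. Releasing, lifting and moving clear to check.

{"api": "servo_tool", "payload": {"motion": [{"xyz":[-1.0,0,0],"turn":[0,0,0]},{"xyz":[-2.5,0,0],"turn":[0,0,0]},{"xyz":[-3.0,0,-2],"turn":[0,0,0]},{"xyz":[-3.0,0,-5],"turn":[0,0,0]},{"xyz":[-3.0,0,-8],"turn":[0,0,0]},{"xyz":[-3.0,0,-11],"turn":[0,0,0]},{"xyz":[-4.0,-3,-14],"turn":[0,0,0]},{"xyz":[-6.0,-6,-17],"turn":[0,0,0]},{"xyz":[-8.0,-9,-20],"turn":[0,0,0]},{"xyz":[-10.0,-12,-20],"turn":[0,0,0]},{"xyz":[-10.0,-12,-20],"turn":[0,0,0]}]}}

```text
clock: 22.28
tool_pos: [444.3, -269.9, 266.5]
tool_rot: [[-0.072, 0.997, 0.022], [0.997, 0.073, -0.036], [-0.038, 0.019, -0.999]]
ft_force: [-1.4, -1.2, -0.2]
opening: 0.5
```

```bash
python3 - <<'E'
from lev import *
rep('top10.png'); im=cv2.imread('pics/top10.png')
cv2.imwrite('pics/crop10.png',cv2.resize(im[110:265,160:330],(748,589),interpolation=cv2.INTER_CUBIC))
im,d,c=grab('side','side10.png')
cv2.imwrite('pics/side10c.png',cv2.resize(im[128:248,190:350,::-1],(800,600),interpolation=cv2.INTER_CUBIC))
E
```

```text
chuck [635.4 -42. ] size [130.   85.2] yaw -4.55 | fence frame -43.7 -0.0 th 0.15
tool [ 446.1 -268.1  265.6] yaw y-axis 4.27 fence -213.9 -240.8 F [-0.5  0.4  0.1] open 0.5 t 22.33
```

View pics/crop10.png

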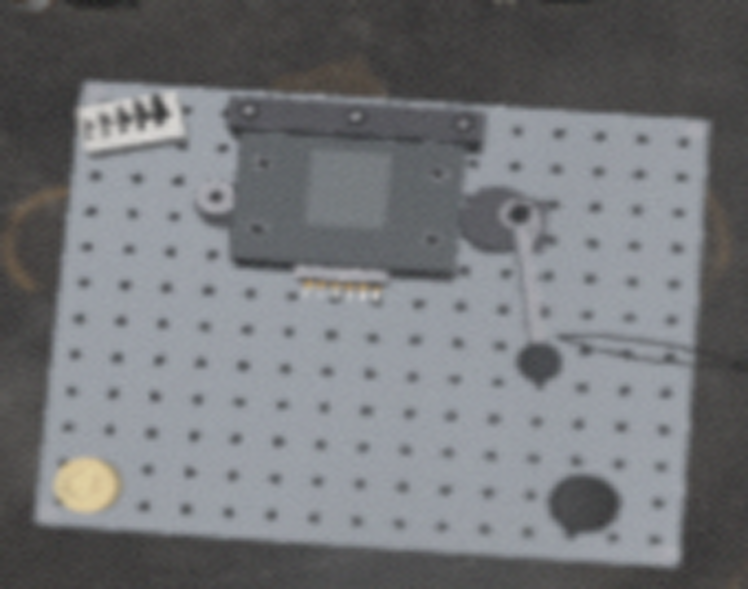

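```bash
python3 - <<'E'
from lev import *
c=env.get_calibration('top')
print('screws',fence(onz(c,[cr(263,162),cr(437,174),cr(257,229),cr(432,240)],62)).round(1))
b=fence(onz(c,[cr(539,361)],68))[0]; b0=fence(onz(c,[cr(689,168)],68))[0]
for q in(b0,b):
  v=q-[-43,-98.0]; a=np.degrees(np.arctan2(-v[1],v[0])); print(q.round(1),a.round(1),np.radians(a-65).round(3),np.hypot(*v).round(1))
a=chuckfit(cv2.imread('pics/top10.png'),*[grab('top')[1],c]); print(a)
for k in range(2):
  im,d,_=grab('top'); X=cloud(c,d); m=(d>0)&(X[...,2]>66)&(X[...,2]<90)&(abs(X[...,0]-535)<35)&(abs(X[...,1]+150)<40); P=X[m]; print(len(P),fence([P.mean(0)]))
E
```

```text
screws [[-20.3  50.3]
 [-21.1 -49.5]
 [-65.3  49.9]
 [-65.3 -49.9]]
[  -7.3 -192.1] 69.2 0.074 100.7
[-140.7 -115.5] 169.8 1.83 99.3
(array([634.54437256, -41.73464966]), (130.0116424560547, 84.84822082519531), 86.115966796875, 1510)
134 [[-133.39726927 -113.97144243]]
133 [[-132.85330687 -113.98939719]]
```

```bash
python3 -c "
from h import *
print(env.hand_in(), env.sense()['clock'])"
```

```text
the job is handed in; nothing more can be done
the job is handed in; nothing more can be done
```

The chuck is home on the fence and clamped, and the job was handed in at about 22.5 s of the 72 s allowed.

**What I did:**
- **Turning:** I pushed the chuck's left end off-middle, then the left plain front, with the closed fingertip. This brought it from about 50° askew to 7°.
- **Squaring and seating:** I opened the fingers so they straddled the ferrules, pushing only on the two plain fronts. That squared it to about 0.2° with its back 42 mm clear of the fence. I then pushed it home in the same way until the force rose to 28 N with no further travel.
- **Clamping:** I swept the lever round with the side of the finger to a hard stop at about 23 N, then backed off and moved well clear.

**Last checks, from the top camera (good to about 2 mm):**
- **Chuck position:** its screws put it at fence x −43.0, y +0.2 mm, against the post. A depth fit gave −43.7, 0.0 mm and 0.15° off square. The two readings differ by 0.7 mm in x.
- **Yaw in one re-fit:** a repeat fit gave about 0.8° off square. I took it as fit noise, because the screws show about 0.2°.
- **Lever:** it reads 1.83 rad, the end of its travel. A depth-based reading of the ball came out about 7 mm different along the lever, probably because the mask caught part of the bar.
- **Bystanders:** the hex block, weight, loupe and tweezers look unmoved in the last top picture. The cassette and pads were outside that crop, but I did not go near them.

The final close-up side picture could not be viewed because the 12-picture limit was reached. Contact with both rest buttons is therefore inferred from the position, squareness and force, not seen directly.

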